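# Put a circuit board on test: shut the tester drawer, hold the press lever down

### The arm

A 6-joint arm with a two-finger parallel gripper is mounted at the origin on the work surface. World frame = base frame: x ahead of the robot, y to its left, z up, the work surface at z = 0. Lengths are in m, angles in degrees, forces in N, time in s.
With the tool pointing down it reaches from about 0.325 to 0.9 m from the base axis. Payload 3.5 kg.
Tool frame: the origin (TCP) lies midway between the tips of the shut fingers; the grasp point (between the pads) lies 19 mm behind it; y points along the fingers, z is the direction in which the jaws open and shut, and the axes are right-handed (so a half turn about y gives the same grasp; the last joint's range is limited). The gripper opens to 85 mm and grips with 20 to 120 N. Pads are 22 mm wide; open, the fingers measure 114 mm over their backs; the gripper's body (76 mm by 85 mm) begins 54 mm behind the grasp point. The pads swing forward as they close: fully open they stand 13 mm farther back than shut.
Start: joints at [-73.19, 15.837, -1.513, 72.651, 0, 84.076], TCP at [0.242, -0.576, 0.203] pointing down, gripper open.
Joint ranges: [-178.77, 178.77], [-48.84, 107.48], [-61.69, 71.31], [-111.58, 123.2], [-90, 87.43], [-180, 180]. Speed limits (degrees/s): [147.25, 147.25, 180, 180, 180, 180].

### API

Orientations are given as a 3x3 rotation matrix whose columns are the frame's x, y, z axes.
In Python, from rig import arm gives the robot as it stands.
- The arm moves only by the tool arm_command, never from a script. Its argument "steps" is text: rows parted by semicolons, each of 7 numbers parted by spaces: the turn, a rotation vector about the tool's x, y, z in rad, then the shift along the tool's x, y, z in cm, then the opening, from -1 (shut) to 1 (fully open). A call has 1 to 12 rows; each row shifts and turns the pose as measured when the row begins, along the tool's axes as they then stand; what a row does not reach is not made up. A row lasts 1/12 s, in which the tool goes at most 41.7 mm and 7.16 degrees, less where a joint would pass 70% of its speed; a pose out of reach is approached as far as the arm can. A call is refused whole if a number of a shift passes 4.17 or a number of a turn 0.125, either way. A call with a gripper value outside its range is refused whole. The fingers move at their own pace and stop on an object; "newtons" is the grip in N (left out, the last holds). Time passes only in rows, so rows that do not move let the fingers close. It gives the time, the measured TCP pose, the force and the opening at its end, in the units of the state.
- arm.get_obs(): the state, without advancing time (a new reading comes with each control period).
- arm.get_image(name): name is "scene" or "side" or "wrist"; returns the picture (420x560x3 uint8, red, green, blue); there is no depth.
- arm.get_calibration(name): a dict with "intrinsics" (3x3 intrinsics, pixels), "k1" (the pictures are not rectified: a ray, as slopes to the right and down, at radius r is drawn at 1 + k1 r^2 times it, then the intrinsics apply), "R" (3x3) and "t" (3): a world point X has camera coordinates R X + t. Camera axes: x right, y down, z forward; pixel columns grow to the right and rows downward; lengths in m; the calibration is good to about 2 mm. A picture is of the moment at which its call begins: read the wrist's pose just before it. get_calibration takes no time and is no camera call; for the wrist camera it gives the pose at the moment of the call.
- arm.close_job(): hands the job in, once; it reports no verdict.
The state is a dict: "time": time; "joints": joint angles; "joint_velocities": joint speeds; "joint_efforts": joint torques, N m; "tool_pos": TCP position; "orientation": TCP orientation; "contact_force": force on the tool from outside, world axes, zero at the start; "moment": the same for the moment, N m; "opening": opening from 0.0 (shut) to 1.0 (fully open).
Only numpy, scipy, OpenCV 4.12 (cv2) and the standard library are available. Lean on these libraries where they do the work, as an engineer would, in place of code of your own. Each camera call takes 0.05 s, during which the arm holds its last target. There are 200 camera calls.

### The job

The circuit board lies in the open drawer of the bench tester, ready to be tested. Push the drawer fully home until it seats at its catch, and only then push the press lever on the tester's right-hand side away from you, past its ratchet click and on to its stop, so that the probe head is fully down on the board. Finish while still holding the lever back against its stop (let go, it would spring back onto the ratchet and lift the probes), and leave the other things on the bench where they are.

Things in the scene. Friction and masses are not known exactly. Their poses are not given: they have to be found in the camera images.
- tester: Bench board tester, fixed: grey base 220 deep (x) x 240 wide (y) x 100 mm high, drawer in its front; two aluminium side plates (outer faces at y -130 and +130, x -50 to +100, 205 high) carry press shaft and probe head. Origin: middle of its underside, on the bench. x points from its front to its back (drawer is pushed along +x), y to its left, z up. The space before its front is free.
- drawer (a joint): how far the tester's drawer is open, m: 0 = home, 0.100 = fully out; starts 0.030 to 0.072. Runs along the tester's x, friction under 1 N. A sprung ball catch resists from 15 mm to 6 mm (about 7 N needed); from about 5 mm it draws the drawer in by itself to its stop at 0.
- drawer_face (a point): point on the drawer's flat aluminium front, mid-width, 70 mm above the bench, moving with the drawer. The front is 226 wide, from 18 to 92 mm high; a finger lip 90 wide sticks out 18 mm from it at heights 22 to 30 mm. With the drawer home the face is 120 mm in front (-x) of the tester's origin. Behind it the base top (100 mm high) is clear for 60 mm.
- press_lever (a joint): lever angle, rad: 0 = rest, head up, leaning 0.95 rad from upright towards the tester's front; grows as it is pushed to the back; stop at 1.0. A spring pulls it to 0: at the grip 4 N near 0, 9 N at 0.6, 13 N at the stop. The ratchet pawl clicks in at about 0.75: let go later, the lever springs back to 0.68 and rests on the pawl; let go sooner, to 0. The probe head goes down 17 mm.
- lever_arm: press lever: steel bar 20 x 8 mm, its middle 145 mm right of the tester's middle, with a round black grip at its top end. Origin: on the hinge axis (parallel to the tester's y) in line with the middle of the grip: in the tester's frame x +5, y -185, z 172 mm. Axes as the tester's at rest; it turns about +y by the joint value.
- lever_grip (a point): middle of the lever's grip: 26 mm thick, 70 mm long, along the tester's y. At joint value q it lies 130 sin(q - 0.95) mm along the tester's +x and 130 cos(q - 0.95) mm above lever_arm's origin: 248 mm above the bench at rest, 302 mm at the stop. Free space in front, above and to the right.
- solder_reel: bystander: upright solder reel, 58 across, 56 mm high, at the tester's side; origin under its middle
- choke: bystander: copper ring choke lying flat, 52 across, 20 mm high; origin under its middle
- spare_board: bystander: small circuit board on a black carrier, 85 x 65 mm, 23 mm high; origin under its middle
- screwdriver: bystander: screwdriver lying on the bench in front of the tester on its right, 160 mm long, about 30 mm high

How it is judged:
By the outcome, as a careful person would: the job done as asked, in the order asked, and still so for the second after the job is handed in, while the arm keeps its last pose, push and grip.
It also fails if it takes over 64 s, if anything falls off the work surface, if the arm or the gripper's body presses on something with over 40 N, if the wrist force passes 120 N, or if a joint passes its speed limit or range.

## Working session

There is one attempt and no reset: what is moved stays moved. The work goes in short steps, Python scripts to look and compute and a tool call to move; the robot and the scene stay as the last step left them, time stands still between calls to the robot, and variables do not carry over. Pictures are saved under pics/ and viewed, about 8 in all and at most 12, crops included, and the job is handed in when it is done.

Besides the shell and the picture viewer there is one more tool, called after "Request:" as name(argument=value, ...) on one line, values as JSON. arm_command: Moves the arm, as the interface text tells. Its arguments: {"type":"object","properties":{"steps":{"type":"string"},"newtons":{"type":"number"}},"required":["steps"]}

```bash
mkdir -p pics; ls; cat > h.py <<'E'
import numpy as np, cv2
from rig import arm
def cal(n):
    c=arm.get_calibration(n); return {k:np.array(v,float) for k,v in c.items()}
def ray(c,u,v):
    K=c["intrinsics"];k=float(c["k1"])
    d=cv2.undistortPoints(np.array([[[u,v]]],float),K,np.array([k,0,0,0.]))[0,0]
    # model: drawn = (1+k1 r^2) * ray -> same as opencv k1
    R=c["R"];o=-R.T@c["t"];w=R.T@np.array([d[0],d[1],1]);return o,w/np.linalg.norm(w)
def onz(c,u,v,z):
    o,w=ray(c,u,v);return o+w*(z-o[2])/w[2]
def proj(c,X):
    p=c["R"]@np.array(X,float)+c["t"];a=p[:2]/p[2];a=a*(1+float(c["k1"])*(a@a));return (c["intrinsics"]@[a[0],a[1],1])[:2]
def tri(rs):
    A=sum(np.eye(3)-np.outer(w,w) for o,w in rs);b=sum((np.eye(3)-np.outer(w,w))@o for o,w in rs);return np.linalg.solve(A,b)
E
python3 - <<'E'
from h import *
for n in("scene","side"):
    im=arm.get_image(n);cv2.imwrite(f"pics/{n}0.png",im[:,:,::-1])
    c=cal(n);print(n,-c["R"].T@c["t"],c["R"][2],c["k1"])
o=arm.get_obs();print(o)
E
```

```text
pics
scene [0.31513577 0.2161984  0.92123453] [ 0.32733414 -0.05539666 -0.9432834 ] -0.07935267583334357
side [0.06480769 0.3604644  1.0343683 ] [ 0.48860069 -0.19714015 -0.84994419] 0.019591821175254636
{'time': 0.1, 'joints': array([-7.31893092e+01,  1.58745509e+01, -1.59034235e+00,  7.26518117e+01,
        1.93029804e-03,  8.40763720e+01]), 'joint_velocities': array([ 0.03458001, -0.0439088 ,  0.20816145, -0.06823016,  0.13403203,
        0.02767596]), 'joint_efforts': array([ 6.86040985e-04, -4.46706498e+01,  2.96128839e+01,  8.47272808e-03,
       -4.15635338e-05, -1.14284202e-05]), 'tool_pos': array([ 0.24132044, -0.57569501,  0.2023616 ]), 'orientation': array([[-9.22306857e-01, -5.56837671e-04,  3.86457956e-01],
       [-3.86458280e-01,  1.95958216e-03, -9.22304807e-01],
       [-2.43722056e-04, -9.99997925e-01, -2.02253059e-03]]), 'contact_force': array([0.44360337, 0.95036134, 0.07136955]), 'moment': array([-0.00438961, -0.00856384, -0.01371313]), 'opening': 1.0057707161552591}
```

View pics/scene0.png

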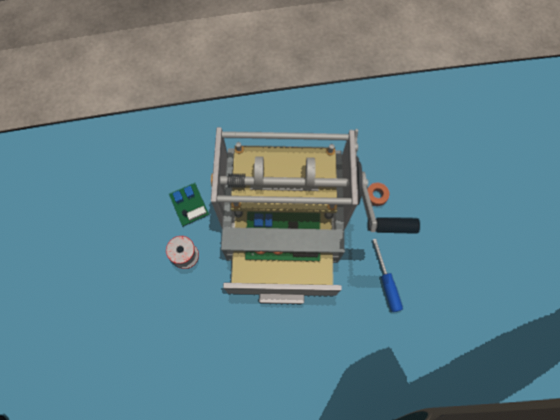

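View pics/side0.png

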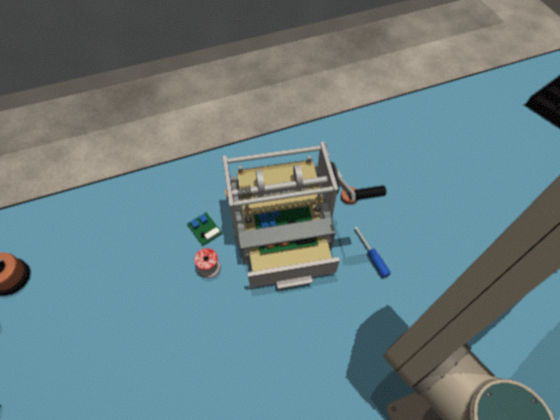

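The scene view shows the drawer front's top edge from about (225,288) to (340,290), the lip below it, and the lever grip from (377,224) to (419,226). The screwdriver lies around (385,275). The side view shows the grip at (370,192) and the front's top edge from (250,273) to (337,264).

```bash
python3 - <<'E'
from h import *
a=cv2.imread("pics/scene0.png")[115:315,195:435];b=cv2.imread("pics/side0.png")[140:300,210:402]
cv2.imwrite("pics/z.png",cv2.resize(a,None,fx=3,fy=3,interpolation=cv2.INTER_CUBIC))
C=[]
for n in("scene","side"):
    im=cv2.imread(f"pics/{n}0.png");m=(im.max(2)<45).astype(np.uint8)
    k,l,s,ce=cv2.connectedComponentsWithStats(m)
    for i in range(1,k):
        if 60<s[i,4]<2000 and s[i,0]>200:print(n,s[i],ce[i])
c=cal("scene");
for p in((225,287),(340,289)):print(onz(c,*p,.092))
for p in((377,224),(419,226)):print(onz(c,*p,.248))
c=cal("side")
for p in((250,273),(337,263)):print(onz(c,*p,.092))
for p in((346,194),(386,191)):print(onz(c,*p,.248))
E
```

```text
scene [377 219  42  13 323] [396.37151703 225.75232198]
scene [397 411  31   9 180] [415.09444444 415.86111111]
side [526  77  34  50 941] [547.44314559 102.07438895]
side [356 187  29  13 252] [369.59920635 192.38492063]
side [275 206  36  17 367] [292.80926431 214.36512262]
side [289 237  28   8  97] [304.20618557 240.80412371]
[0.46719504 0.29319499 0.092     ]
[0.42718023 0.07702773 0.092     ]
[0.49965148 0.02125455 0.248     ]
[ 0.48478439 -0.04643342  0.248     ]
[0.46962016 0.28598261 0.092     ]
[0.41887898 0.0806182  0.092     ]
[0.50603672 0.03728526 0.248     ]
[ 0.48136115 -0.05018328  0.248     ]
```

View pics/z.png

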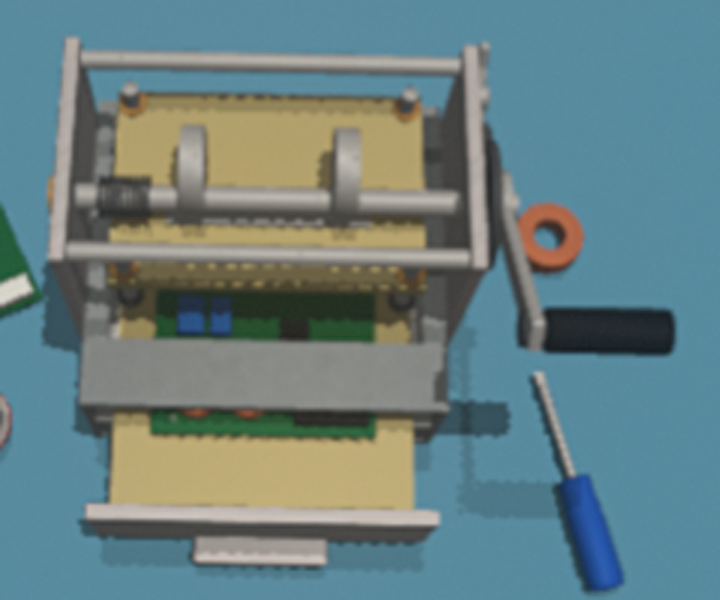

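```bash
python3 - <<'E'
from h import *
c=cal("scene");s=cal("side")
Z=lambda u,v,z:onz(c,195+(u-1)/3,115+(v-1)/3,z)
P=[Z(67,38,.205),Z(50,258,.205),Z(480,45,.205),Z(491,265,.205)]
for p in P:print(p)
for a,b in((1,0),(3,2)):
    d=P[a]*-1+P[b];print("xax",np.degrees(np.arctan2(d[1],d[0])),np.linalg.norm(d))
for a,b in((2,0),(3,1)):
    d=P[b]-P[a];print("yax",np.degrees(np.arctan2(-d[0],d[1])),np.linalg.norm(d))
f=[Z(86,519,.092),Z(439,526,.092)];d=f[0]-f[1];print(f,np.degrees(np.arctan2(-d[0],d[1])),np.linalg.norm(d))
g=tri([ray(c,396.4,225.8),ray(s,369.6,192.4)]);print("grip tri",g,onz(c,396.4,225.8,.248),onz(s,369.6,192.4,.248))
print("fronts",(f[0]+f[1])/2, "lip",Z(194,555,.03),Z(326,557,.03))
print("tester mid plates",sum(P)/4)
t=np.radians(-11.5);ex=np.array([np.cos(t),np.sin(t)]);ey=np.array([-ex[1],ex[0]])
G=onz(c,396.4,225.8,.248)[:2]
gx=5+130*np.sin(-.95)
o=G-ex*gx/1000+ey*.185
print("origin from grip",o,"origin from plates",(sum(P)/4)[:2]-ex*.025)
for oo in(o,(sum(P)/4)[:2]-ex*.025):print("drawer", (oo-((f[0]+f[1])/2)[:2])@ex-.120,(oo-((f[0]+f[1])/2)[:2])@ey)
E
```

```text
[0.74694077 0.26029736 0.205     ]
[0.60173445 0.28736861 0.205     ]
[0.69958585 0.00547974 0.205     ]
[0.5547665  0.03222765 0.205     ]
xax -10.560588344232498 0.1477082582031681
xax -10.464509103119338 0.14726879227812908
yax -10.527662278111396 0.25918044923569
yax -10.430589949037525 0.2594280289843079
[array([0.46644059, 0.29650958, 0.092     ]), array([0.42498371, 0.07553637, 0.092     ])] -10.625768648571118 0.22482845345996033
grip tri [ 0.48939193 -0.00996159  0.25242497] [ 0.49134837 -0.00954712  0.248     ] [ 0.49109394 -0.01401808  0.248     ]
fronts [0.44571215 0.18602297 0.092     ] lip [0.44153264 0.2332183  0.03      ] [0.4254435 0.1451293 0.03     ]
tester mid plates [0.65075689 0.14634334 0.205     ]
origin from grip [0.62695298 0.15165382] origin from plates [0.62625877 0.15132754]
drawer 0.06445447850722558 0.0024544298678604265
drawer 0.0638392561813527 0.001996292941109182
```

Request:
arm_command(steps="0 -0.11 0 0 0 0 -1;0 -0.11 0 0 0 0 -1;0 -0.11 0 0 0 0 -1;0 -0.11 0 0 0 0 -1;0 -0.11 0 0 0 0 -1;0 -0.11 0 0 0 0 -1;0 -0.11 0 0 0 0 -1;0 -0.11 0 0 0 0 -1;0 -0.11 0 0 0 0 -1", newtons=40)

```text
time: 0.85
tool_pos: [0.2399, -0.5711, 0.1958]
orientation: [[-0.137, -0.004, 0.991], [-0.991, 0.014, -0.137], [-0.013, -1.0, -0.006]]
contact_force: [0.3, 0.4, -0.3]
opening: -0.002
```

Request:
arm_command(steps="0 0.045 0 -4.1 0 0.5 -1;0 0 0 -4.1 0 0.5 -1;0 0 0 -4.1 0 0.5 -1;0 0 0 -4.1 0 0.5 -1;0 0 0 -4.1 0 0.5 -1;0 0 0 -4.1 0 0.5 -1;0 0 0 -4.1 0 0 -1;0 0 0 -4.1 0 0 -1;0 0 0 -4.1 0 0 -1;0 0 0 -4.1 0 0 -1;0 0 0 -4.1 0 0 -1;0 0 0 -4.1 0 0 -1")

```text
time: 1.85
tool_pos: [0.3535, -0.0898, 0.1944]
orientation: [[-0.193, -0.007, 0.981], [-0.981, 0.018, -0.193], [-0.017, -1.0, -0.01]]
contact_force: [1.1, -0.7, -0.8]
opening: -0.005
```

Request:
arm_command(steps="0 -0.01 0 -4.1 0 0 -1;0 0 0 -4.1 0 0 -1;0 0 0 -4.1 0 0 -1;0 0 0 -4.1 0 0 -1;0 0 0 -4.1 0 0 -1;0 0 0 -4.1 0 0 -1;0 0 0 -4.1 0 0 -1;0 0 0 0 3.3 0 -1;0 0 0 0 3.3 0 -1;0 0 0 0 3.3 0 -1;0 0 0 0 3.3 0 -1;0 0 0 0 0 0 -1")

```text
time: 2.85
tool_pos: [0.4052, 0.2132, 0.0651]
orientation: [[-0.166, 0.005, 0.986], [-0.986, 0.024, -0.166], [-0.025, -1.0, 0.001]]
contact_force: [-1.5, -0.9, -0.9]
opening: 0.0
```

```bash
python3 - <<'E'
from h import *
im=arm.get_image("scene");cv2.imwrite("pics/a1.png",im[:,:,::-1]);o=arm.get_obs();print(o["tool_pos"],o["contact_force"],o["joints"])
E
```

```text
[0.40679841 0.21363285 0.06761033] [0.13223362 0.44706266 0.40692347] [ 18.7863285    5.20189525 -32.29003221  51.61700958   1.211457
 118.34038129]
```

View pics/a1.png

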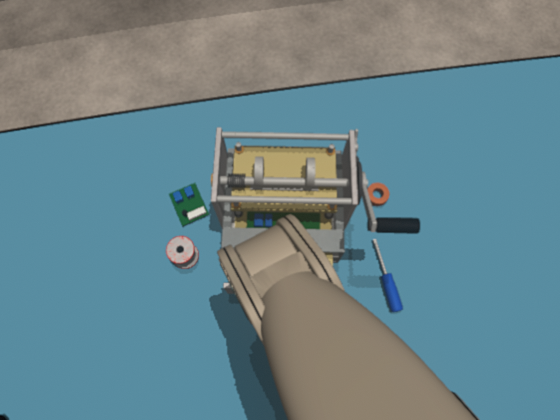

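The arm now covers the drawer front and the other things are undisturbed (grip still at (396,225)). I'll centre on the front and make contact.

Request:
arm_command(steps="0 -0.01 0 0.7 0.1 0.8 -1;0 0 0 0.7 0.1 0.8 -1;0 0 0 0.4 0 0.8 -1;0 0 0 0 0 0.8 -1;0 0 0 0 0 0.8 -1")

```text
time: 3.32
tool_pos: [0.4482, 0.1887, 0.0717]
orientation: [[-0.156, 0.014, 0.988], [-0.987, 0.027, -0.156], [-0.029, -1.0, 0.01]]
contact_force: [-0.2, -0.4, 0.5]
opening: 0.0
```

Request:
arm_command(steps="0 0 0 0 0 1 -1;0 0 0 0 0 1 -1;0 0 0 0 0 1 -1;0 0 0 0 0 1 -1")

```text
time: 3.65
tool_pos: [0.4954, 0.1821, 0.0755]
orientation: [[-0.157, 0.021, 0.987], [-0.987, 0.029, -0.158], [-0.032, -0.999, 0.016]]
contact_force: [0.3, -0.1, -0.2]
opening: -0.001
```

Request:
arm_command(steps="-0.02 -0.02 -0.03 0 0.8 0.3 -1;0 0 0 0 0.4 0.4 -1;0 0 0 0 0 0.4 -1")

```text
time: 3.9
tool_pos: [0.5086, 0.181, 0.0651]
orientation: [[-0.138, -0.008, 0.99], [-0.99, 0.004, -0.138], [-0.003, -1.0, -0.008]]
contact_force: [-18.3, 0.1, 23.6]
opening: -0.001
```

Request:
arm_command(steps="0 0 0 0 0 0.5 -1;0 0 0 0 0 0.5 -1")

```text
time: 4.07
tool_pos: [0.5109, 0.1808, 0.0658]
orientation: [[-0.137, -0.025, 0.99], [-0.991, 0.007, -0.137], [-0.004, -1.0, -0.025]]
contact_force: [-10.1, 1.7, 9.4]
opening: 0.002
```

```bash
python3 - <<'E'
from h import *
im=arm.get_image("side");cv2.imwrite("pics/a2.png",cv2.resize(im[150:330,180:420,::-1],None,fx=3,fy=3,interpolation=cv2.INTER_CUBIC));o=arm.get_obs();print(o["tool_pos"],o["contact_force"])
E
```

```text
[0.51086886 0.1808384  0.0657644 ] [-8.26380476 -0.04288495 11.54629838]
```

View pics/a2.png

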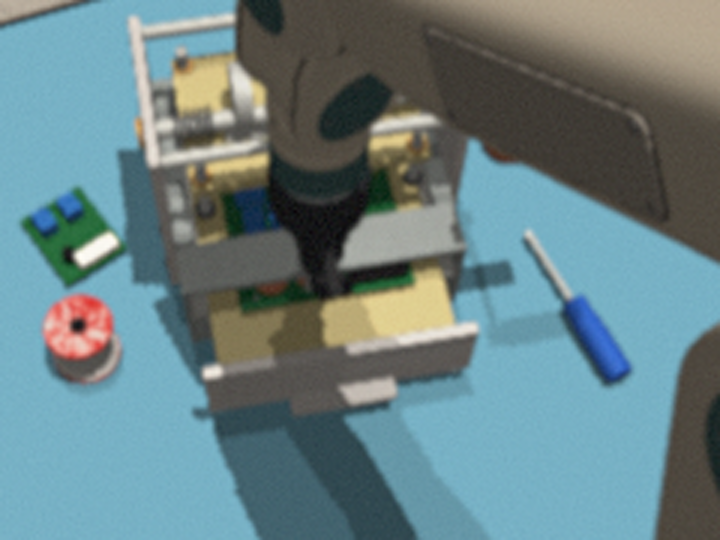

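```bash
python3 - <<'E'
from h import *
o=arm.get_obs()
for n in("side","scene"):
    c=cal(n);print(n,proj(c,o["tool_pos"]),(proj(c,o["tool_pos"])-[180,150])*3)
c=cal("side")
for z in(.066,.1,.13):print(z,onz(c,180+325/3,150+295/3,z))
print(o["joints"])
for p in((205,372),(475,330)):print(onz(c,180+p[0]/3,150+p[1]/3,.092))
im=arm.get_image("wrist");cv2.imwrite("pics/w1.png",im[:,:,::-1])
im=arm.get_image("scene");cv2.imwrite("pics/s3.png",im[:,:,::-1])
E
```

```text
side [284.7411861  249.23697746] [314.22355831 297.71093237]
scene [279.13317266 258.7052936 ] [297.39951799 326.11588079]
0.066 [0.50987766 0.17143139 0.066     ]
0.1 [0.49425098 0.17806845 0.1       ]
0.13 [0.48046274 0.18392469 0.13      ]
[ 12.21205028  14.79410746 -20.69840992  55.84725308   0.75091944
 110.08928927]
[0.46861072 0.29051261 0.092     ]
[0.42496487 0.07422132 0.092     ]
```

View pics/w1.png

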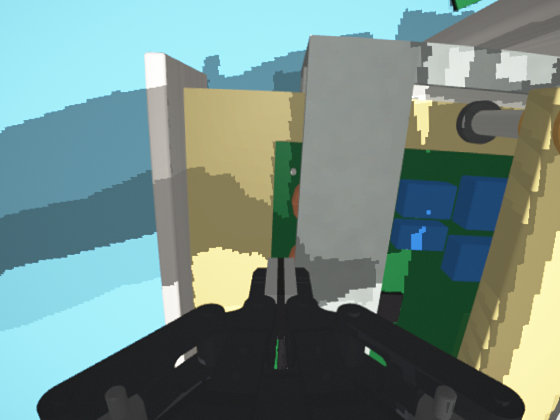

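The wrist view shows the shut fingers at (280,270) behind the drawer front, against the grey front beam of the base. They are inside the drawer and the drawer has not moved. I'll lift out straight up and work out why.

Request:
arm_command(steps="0 0 0 0 -0.5 -0.4 -1;0 0 0 0 -2 0 -1;0 0 0 0 -2 0 -1;0 0 0 0 -2 0 -1;0 0 0 0 0 0 -1")

```text
time: 4.63
tool_pos: [0.5059, 0.1804, 0.1312]
orientation: [[-0.138, -0.031, 0.99], [-0.99, 0.008, -0.138], [-0.004, -1.0, -0.031]]
contact_force: [1.2, 1.1, 0.5]
opening: 0.002
```

```bash
python3 - <<'E'
from h import *
a=cv2.imread("pics/s3.png")[195:315,205:365]
im=arm.get_image("side")
o=arm.get_obs();print(o["tool_pos"],o["contact_force"],o["joints"])
b=im[160:280,210:370,::-1]
c=cal("side");print((proj(c,o["tool_pos"])-[210,160])*[2.5,2.5])
c=cal("scene");print((proj(c,[.511,.181,.066])-[205,195])*2.5)
im=arm.get_image("wrist")
cv2.imwrite("pics/m.png",np.hstack([cv2.resize(x,(400,300),interpolation=cv2.INTER_CUBIC) for x in(a,b)]))
E
```

```text
[0.50479442 0.18016157 0.12942533] [ 0.07645133 -0.04984994 -0.61443959] [ 12.24473442  11.02555961 -16.96581106  63.75688895   0.80842316
 110.15773864]
[190.24734644 198.61790495]
[185.10867999 159.07167846]
```

View pics/m.png

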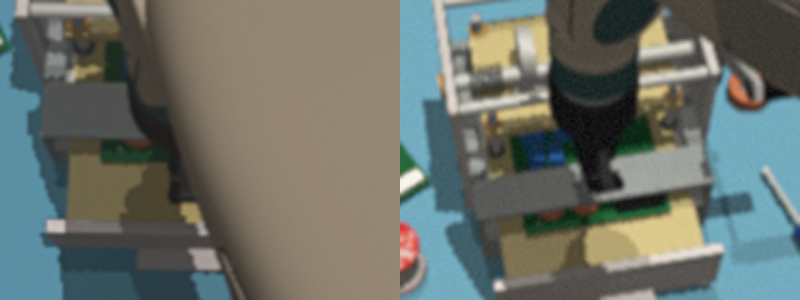

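```bash
python3 - <<'E'
from h import *
c=cal("side")
print("tool z",arm.get_obs()["tool_pos"])
for z in(.11,.13,.15,.16,.17):print(z,onz(c,292,236.8,z),proj(c,[.4905,.183,z]))
s=cal("scene")
for z in (.066,.1):print(z,(proj(s,[.4965,.183,z])-[205,195])*2.5,"+-11mm right/left",(proj(s,[.4985,.194,z])-[205,195])*2.5)
w=cal("wrist");print("wristcam",-w["R"].T@w["t"],w["R"][2],"TCP in wrist",proj(w,arm.get_obs()["tool_pos"]))
E
```

```text
tool z [0.50349108 0.17988574 0.12788891]
0.11 [0.51589763 0.16003037 0.11      ] [287.06317537 248.43532404]
0.13 [0.50613767 0.16436704 0.13      ] [287.16078659 244.67820965]
0.15 [0.49637771 0.16870371 0.15      ] [287.26173361 240.79301719]
0.16 [0.49149773 0.17087205 0.16      ] [287.31351227 238.80031519]
0.17 [0.48661775 0.17304038 0.17      ] [287.36619147 236.77304356]
0.066 [185.63953364 176.95311623] +-11mm right/left [171.66837549 176.75183221]
0.1 [185.78037065 167.60245257] +-11mm right/left [171.27073717 167.3938932 ]
wristcam [0.52163691 0.25630419 0.29738095] [-0.07521037 -0.29773588 -0.95168101] TCP in wrist [277.9207892  250.95242887]
```

```bash
python3 - <<'E'
from h import *
w=cal("wrist");o=arm.get_obs();R=w["R"]
C=-R.T@w["t"]+np.array([.5109,.1808,.0658])-o["tool_pos"]
w["t"]=-R@C
print("C",C)
for n,X in dict(FL=(.4664,.2965,.092),FR=(.425,.0755,.092)).items(): print(n,proj(w,X))
for p in((146,54),(165,53),(167,325)):
    print(p,[onz(w,*p,z).round(4) for z in(.06,.092,.12)])
# base front-left corner z=.1: tester (-.110,.120)
t=np.radians(-10.5);ex=np.array([np.cos(t),np.sin(t)]);ey=np.array([-ex[1],ex[0]])
for x,y in((-.11,.12),(-.08,.12),(-.11,0)):
    q=np.array([.6262,.1509])+ex*x+ey*y;print(x,y,proj(w,[*q,.1]))
E
```

```text
C [0.52904583 0.25721845 0.23529204]
FL [139.09022577  47.52240121]
FR [172.83770692 420.47763289]
(146, 54) [array([0.4555, 0.3014, 0.06  ]), array([0.4689, 0.2934, 0.092 ]), array([0.4806, 0.2863, 0.12  ])]
(165, 53) [array([0.466 , 0.3001, 0.06  ]), array([0.4775, 0.2923, 0.092 ]), array([0.4876, 0.2854, 0.12  ])]
(167, 325) [array([0.4237, 0.1302, 0.06  ]), array([0.4429, 0.1534, 0.092 ]), array([0.4597, 0.1737, 0.12  ])]
-0.11 0.12 [308.47107307  32.25096628]
-0.08 0.12 [383.30079588  36.60373068]
-0.11 0 [291.48940568 294.80279706]
```

Request:
arm_command(steps="0.03 0.045 0 0 -1 -2 -1;0 0 0 0 0 -2 -1;0 0 0 0 0 -2 -1;0 0 0 0 0 -2 -1;0 0 0 0.5 0 -2 -1;0 0 0 0 0 -0.5 -1;0 0 0 0 0 0 -1")

```text
time: 5.32
tool_pos: [0.3911, 0.1916, 0.1294]
orientation: [[-0.187, -0.018, 0.982], [-0.982, -0.002, -0.187], [0.005, -1.0, -0.017]]
contact_force: [0.5, -0.9, 0.4]
opening: -0.003
```

```bash
python3 - <<'E'
from h import *
o=arm.get_obs();print(o["tool_pos"],o["orientation"].round(3).tolist())
p=o["tool_pos"][:2]-[.6262,.1509];t=np.radians(-10.5);ex=np.array([np.cos(t),np.sin(t)]);ey=np.array([-ex[1],ex[0]]);print("tester frame",p@ex,p@ey)
E
```

```text
[0.3911371  0.19156008 0.12937186] [[-0.187, -0.018, 0.982], [-0.982, -0.002, -0.187], [0.005, -1.0, -0.017]]
tester frame -0.23853646389110675 -0.0028575934456686524
```

Request:
arm_command(steps="0.015 0 0 0 2.5 0 -1;0 0 0 0 2.5 0 -1;0 0 0 0 2.3 0 -1;0 0 0 0 0 0 -1;0 0 0 0 0 0 -1")

```text
time: 5.73
tool_pos: [0.3951, 0.1917, 0.0532]
orientation: [[-0.188, 0.003, 0.982], [-0.982, -0.004, -0.188], [0.003, -1.0, 0.003]]
contact_force: [-0.1, 0.5, 0.0]
opening: -0.001
```

```bash
python3 - <<'E'
from h import *
o=arm.get_obs();print(o["tool_pos"],o["contact_force"])
im=arm.get_image("side");w=arm.get_image("wrist")
c=cal("side");print((proj(c,o["tool_pos"])-[200,160])*2)
cv2.imwrite("pics/n.png",np.hstack([cv2.resize(im[160:340,200:400,::-1],(400,360)),cv2.resize(w[:,:,::-1],(400,300))[:, :] if 0 else cv2.copyMakeBorder(cv2.resize(w[:,:,::-1],(400,300)),0,60,0,0,0)]))
E
```

```text
[0.39512608 0.19173736 0.05322235] [-0.13209732  0.51860472  0.01319781]
[195.42948343 266.24328656]
```

View pics/n.png

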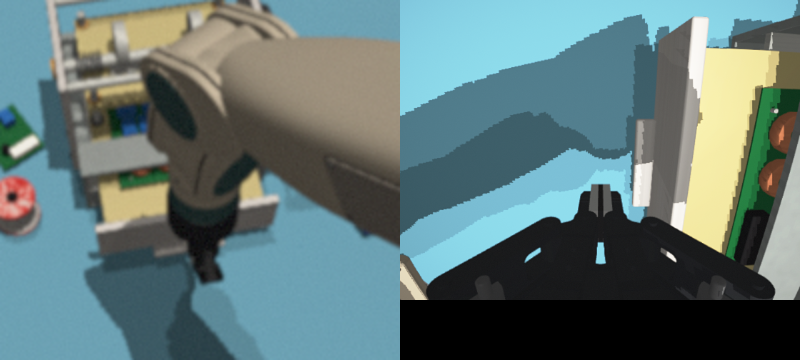

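The side view shows the tip in front of the drawer front at (208,280), and the wrist view shows a clear gap to the front and lip. I'll push slowly.

Request:
arm_command(steps="0 0 0 0 0 1 -1;0 0 0 0 0 1 -1;0 0 0 0 0 1 -1;0 0 0 0 0 0.7 -1")

```text
time: 6.17
tool_pos: [0.4385, 0.1854, 0.0582]
orientation: [[-0.187, 0.011, 0.982], [-0.982, -0.002, -0.187], [-0.0, -1.0, 0.011]]
contact_force: [0.8, 0.0, -0.4]
opening: 0.002
```

Request:
arm_command(steps="0 0 0 0 0 0.5 -1;0 0 0 0 0 0.5 -1")

```text
time: 6.33
tool_pos: [0.4512, 0.1833, 0.0592]
orientation: [[-0.188, 0.012, 0.982], [-0.982, -0.001, -0.188], [-0.001, -1.0, 0.012]]
contact_force: [-0.3, 1.7, -0.6]
opening: 0.003
```

Request:
arm_command(steps="0 0 0 0 0 0.5 -1;0 0 0 0 0 0.5 -1")

```text
time: 6.5
tool_pos: [0.4622, 0.1812, 0.0594]
orientation: [[-0.188, 0.011, 0.982], [-0.982, -0.0, -0.188], [-0.002, -1.0, 0.011]]
contact_force: [-0.8, 0.7, 0.0]
opening: 0.001
```

Request:
arm_command(steps="0 0 0 0 0 0.5 -1;0 0 0 0 0 0.5 -1")

```text
time: 6.67
tool_pos: [0.4726, 0.1793, 0.0594]
orientation: [[-0.188, 0.011, 0.982], [-0.982, 0.0, -0.188], [-0.002, -1.0, 0.01]]
contact_force: [-0.7, 1.1, -0.6]
opening: -0.003
```

```bash
python3 - <<'E'
from h import *
o=arm.get_obs();print(o["tool_pos"],o["contact_force"],o["orientation"].round(3).tolist())
p=o["tool_pos"][:2]-[.6262,.1509];t=np.radians(-10.5);ex=np.array([np.cos(t),np.sin(t)]);ey=np.array([-ex[1],ex[0]]);print("tester frame",p@ex,p@ey)
w=arm.get_image("wrist");cv2.imwrite("pics/w2.png",w[:,:,::-1])
E
```

```text
[0.47258227 0.17925981 0.05936041] [-0.7105999   1.14763508 -0.58440851] [[-0.188, 0.011, 0.982], [-0.982, 0.0, -0.188], [-0.002, -1.0, 0.01]]
tester frame -0.15621355621241892 -0.0001096834547222824
```

View pics/w2.png

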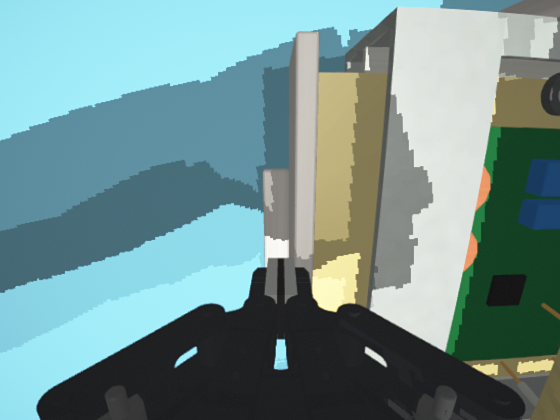

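The front is now against the fingers and the drawer is moving in. Continuing with force checks.

Request:
arm_command(steps="0 0 0 0 0.1 0.5 -1;0 0 0 0 0.1 0.5 -1")

```text
time: 6.88
tool_pos: [0.484, 0.1771, 0.0578]
orientation: [[-0.188, 0.012, 0.982], [-0.982, -0.0, -0.188], [-0.002, -1.0, 0.012]]
contact_force: [-0.9, -0.1, 0.5]
opening: 0.001
```

Request:
arm_command(steps="0 0 0 0 0.1 0.5 -1;0 0 0 0 0.1 0.5 -1")

```text
time: 7.05
tool_pos: [0.4888, 0.1762, 0.0573]
orientation: [[-0.187, -0.0, 0.982], [-0.982, 0.003, -0.187], [-0.003, -1.0, -0.001]]
contact_force: [-16.5, 2.5, 25.5]
opening: 0.0
```

Request:
arm_command(steps="0 0 0 0 0.1 0.5 -1;0 0 0 0 0.1 0.5 -1")

```text
time: 7.22
tool_pos: [0.4911, 0.1758, 0.0575]
orientation: [[-0.185, -0.016, 0.983], [-0.983, 0.007, -0.185], [-0.004, -1.0, -0.017]]
contact_force: [-12.7, 1.6, 17.2]
opening: 0.004
```

Request:
arm_command(steps="0 0 0 0 0 0.5 -1;0 0 0 0 0 0.5 -1")

```text
time: 7.38
tool_pos: [0.4927, 0.1755, 0.0578]
orientation: [[-0.183, -0.032, 0.983], [-0.983, 0.011, -0.183], [-0.005, -0.999, -0.034]]
contact_force: [-8.3, 2.5, 8.5]
opening: 0.0
```

The knuckles, which are wide along the jaw axis, are catching on the base beam and giving an upward force. I'll back off and turn the tool 90° so the narrow side faces the tester.

Request:
arm_command(steps="0 0 0 0 -0.2 -1.5 -1;0.03 0 0.01 0 0 -2 -1;0 0 0 0 0 -1.5 -1;0 -0.11 0 0 0 0 -1;0 -0.11 0 0 0 0 -1;0 -0.11 0 0 0 0 -1;0 -0.11 0 0 0 0 -1;0 -0.11 0 0 0 0 -1;0 -0.11 0 0 0 0 -1;0 -0.11 0 0 0 0 -1")

```text
time: 8.22
tool_pos: [0.4446, 0.185, 0.0616]
orientation: [[0.583, 0.004, 0.812], [-0.812, 0.014, 0.583], [-0.009, -1.0, 0.011]]
contact_force: [-0.3, -0.0, 0.1]
opening: 0.001
```

Request:
arm_command(steps="0 -0.11 0 0 0 0 -1;0 -0.11 0 0 0 0 -1;0 -0.11 0 0 0 0 -1;0 -0.11 0 0 0 0 -1;0 -0.11 0 0 0 0 -1;0 -0.11 0 0 0 0 -1;0 -0.11 0 0 0 0 -1;0 0 0 0 0 0 -1;0 0 0 0 0 0 -1")

```text
time: 8.97
tool_pos: [0.4481, 0.1851, 0.0621]
orientation: [[0.99, 0.007, 0.137], [-0.137, 0.012, 0.99], [0.006, -1.0, 0.012]]
contact_force: [0.4, 0.5, -0.4]
opening: -0.002
```

```bash
cat > st.py <<'E'
from h import *
o=arm.get_obs();print(o["time"],o["tool_pos"],o["contact_force"],o["orientation"].round(3).tolist(),o["joints"].round(1))
p=o["tool_pos"][:2]-[.6262,.1509];t=np.radians(-10.5);ex=np.array([np.cos(t),np.sin(t)]);ey=np.array([-ex[1],ex[0]]);print("tester frame",p@ex,p@ey)
E
python3 st.py
```

```text
8.9667 [0.44810038 0.18514051 0.06209517] [ 0.37738231  0.53386834 -0.35553718] [[0.99, 0.007, 0.137], [-0.137, 0.012, 0.99], [0.006, -1.0, 0.012]] [ 14.4   8.3 -29.4  51.7   0.5  22.3]
tester frame -0.1813571673283948 0.0012110724979996466
```

Request:
arm_command(steps="0 0.045 0 0.8 -0.6 0 -1;0 0 0 0.8 0 0 -1;0 0 0 0.8 0 0 -1;0 0 0 0.6 0 0 -1")

```text
time: 9.3
tool_pos: [0.4779, 0.1796, 0.0678]
orientation: [[0.982, 0.006, 0.188], [-0.188, 0.011, 0.982], [0.004, -1.0, 0.012]]
contact_force: [0.5, 0.1, 0.3]
opening: 0.001
```

Request:
arm_command(steps="0 0 0 0.5 0 0 -1;0 0 0 0.5 0 0 -1")

```text
time: 9.47
tool_pos: [0.4894, 0.1774, 0.0675]
orientation: [[0.982, 0.006, 0.189], [-0.189, 0.011, 0.982], [0.004, -1.0, 0.012]]
contact_force: [0.7, -0.0, -0.6]
opening: -0.004
```

Request:
arm_command(steps="0 0 0 0.5 0 0 -1;0 0 0 0.5 0 0 -1")

```text
time: 9.63
tool_pos: [0.5002, 0.1751, 0.0672]
orientation: [[0.982, 0.005, 0.189], [-0.19, 0.011, 0.982], [0.003, -1.0, 0.011]]
contact_force: [-0.3, -0.1, 0.1]
opening: -0.002
```

```bash
python3 st.py
```

```text
9.6333 [0.50021016 0.17511703 0.06715575] [-0.25382766 -0.08746633  0.07179521] [[0.982, 0.005, 0.189], [-0.19, 0.011, 0.982], [0.003, -1.0, 0.011]] [ 12.   12.4 -23.6  53.5   0.5  22.9]
tester frame -0.12829333188436362 0.0008516935205749817
```

```bash
cat > prof.py <<'E'
from h import *
import sys
n=sys.argv[1];yy=float(sys.argv[2])
w=arm.get_image(n);c=cal(n)
t=np.radians(-10.5);ex=np.array([np.cos(t),np.sin(t)]);ey=np.array([-ex[1],ex[0]])
for x in np.arange(-.20,-.07,.006):
    q=np.array([.6262,.1509])+ex*x+ey*yy
    p=proj(c,[*q,.092]);u,v=np.round(p).astype(int)
    if 0<=u<560 and 0<=v<420:print(round(x,3),(u,v),w[v,u])
E
python3 prof.py wrist .09; python3 st.py
```

```text
-0.2 (np.int64(468), np.int64(127)) [162 237 249]
-0.194 (np.int64(466), np.int64(140)) [162 237 249]
-0.188 (np.int64(464), np.int64(153)) [163 238 249]
-0.182 (np.int64(462), np.int64(165)) [163 238 249]
-0.176 (np.int64(460), np.int64(177)) [163 238 249]
-0.17 (np.int64(458), np.int64(189)) [164 239 249]
-0.164 (np.int64(456), np.int64(200)) [164 238 249]
-0.158 (np.int64(454), np.int64(212)) [164 239 249]
-0.152 (np.int64(452), np.int64(223)) [164 238 249]
-0.146 (np.int64(450), np.int64(233)) [164 239 249]
-0.14 (np.int64(448), np.int64(244)) [164 238 249]
-0.134 (np.int64(446), np.int64(254)) [114 112 108]
-0.128 (np.int64(444), np.int64(264)) [115 112 108]
-0.122 (np.int64(442), np.int64(274)) [157 153 146]
-0.116 (np.int64(441), np.int64(283)) [176 170 165]
-0.11 (np.int64(439), np.int64(292)) [120 121 115]
-0.104 (np.int64(437), np.int64(302)) [ 99 104 101]
-0.098 (np.int64(435), np.int64(310)) [127 131 128]
-0.092 (np.int64(434), np.int64(319)) [125 129 125]
-0.086 (np.int64(432), np.int64(327)) [124 128 124]
-0.08 (np.int64(430), np.int64(336)) [125 129 124]
-0.074 (np.int64(428), np.int64(344)) [29 29 30]
9.6833 [0.50157167 0.17502447 0.06734522] [0.89301613 0.04048014 0.81523962] [[0.982, 0.007, 0.19], [-0.19, 0.011, 0.982], [0.005, -1.0, 0.012]] [ 12.   12.4 -23.6  53.5   0.5  22.9]
tester frame -0.1269377533218363 0.001008796511959321
```

The sampled wrist profile shows the front's top edge at x ≈ -0.12 and no drawer floor visible, so the drawer is almost or fully home. I'll push until it meets the stop.

Request:
arm_command(steps="0 0 0 0.4 0 0 -1;0 0 0 0.4 0 0 -1")

```text
time: 9.85
tool_pos: [0.5062, 0.1739, 0.0666]
orientation: [[0.982, -0.001, 0.189], [-0.189, 0.012, 0.982], [-0.003, -1.0, 0.012]]
contact_force: [-12.7, 3.5, 8.2]
opening: 0.003
```

Request:
arm_command(steps="0 0 0 0.5 0 0 -1;0 0 0 0.5 0 0 -1")

```text
time: 10.02
tool_pos: [0.5054, 0.1738, 0.0655]
orientation: [[0.982, -0.022, 0.188], [-0.187, 0.018, 0.982], [-0.025, -1.0, 0.013]]
contact_force: [-11.2, 2.6, 9.3]
opening: 0.001
```

```bash
python3 st.py;python3 prof.py wrist .09 | sed -n 10,18p
```

```text
10.0167 [0.50537606 0.1738061  0.06551552] [-11.17949329   2.6324859    9.28554791] [[0.982, -0.022, 0.188], [-0.187, 0.018, 0.982], [-0.025, -1.0, 0.013]] [ 11.3  13.9 -21.9  55.2   1.2  22.1]
tester frame -0.12297503951759531 0.0005041214559132089
-0.146 (np.int64(454), np.int64(226)) [164 239 249]
-0.14 (np.int64(452), np.int64(237)) [164 239 249]
-0.134 (np.int64(450), np.int64(247)) [112 110 106]
-0.128 (np.int64(448), np.int64(258)) [115 111 108]
-0.122 (np.int64(447), np.int64(268)) [176 171 164]
-0.116 (np.int64(445), np.int64(278)) [174 168 163]
-0.11 (np.int64(443), np.int64(288)) [111 113 107]
-0.104 (np.int64(441), np.int64(297)) [126 130 126]
-0.098 (np.int64(440), np.int64(306)) [125 129 126]
```

Request:
arm_command(steps="0 0 0 -1 0 0 -1;0 0 0.02 -2 0 0 -1;0 0 0 -2 0 0 -1;0 0 0 0 0 0 -1")

```text
time: 10.4
tool_pos: [0.4514, 0.1835, 0.0666]
orientation: [[0.981, -0.048, 0.188], [-0.187, 0.022, 0.982], [-0.052, -0.999, 0.012]]
contact_force: [-1.6, -0.3, 0.0]
opening: -0.002
```

```bash
sed -i 's/-.20,-.07,.006/-.14,-.10,.002/; s/print(round/cv2.imwrite("pics\/w3.png",w[:,:,::-1]);print(round/' prof.py; python3 prof.py wrist .09; python3 st.py
```

```text
-0.14 (np.int64(436), np.int64(320)) [104 102  99]
-0.138 (np.int64(435), np.int64(323)) [106 103  99]
-0.136 (np.int64(435), np.int64(326)) [103 102  98]
-0.134 (np.int64(434), np.int64(329)) [107 104 100]
-0.132 (np.int64(434), np.int64(332)) [106 104 101]
-0.13 (np.int64(433), np.int64(335)) [104 102  98]
-0.128 (np.int64(433), np.int64(338)) [106 104 100]
-0.126 (np.int64(432), np.int64(341)) [107 105 100]
-0.124 (np.int64(432), np.int64(343)) [108 106 102]
-0.122 (np.int64(431), np.int64(346)) [27 28 30]
-0.12 (np.int64(431), np.int64(349)) [31 31 34]
-0.118 (np.int64(430), np.int64(352)) [29 30 31]
-0.116 (np.int64(430), np.int64(354)) [29 30 32]
-0.114 (np.int64(429), np.int64(357)) [29 30 31]
-0.112 (np.int64(429), np.int64(360)) [28 29 30]
-0.11 (np.int64(428), np.int64(362)) [28 30 30]
-0.108 (np.int64(428), np.int64(365)) [27 28 29]
-0.106 (np.int64(427), np.int64(368)) [27 30 30]
-0.104 (np.int64(427), np.int64(370)) [27 28 29]
-0.102 (np.int64(426), np.int64(373)) [27 28 30]
-0.1 (np.int64(426), np.int64(376)) [27 27 30]
10.45 [0.45376816 0.18354386 0.06692546] [-0.60031009 -0.7503861  -0.56003242] [[0.981, -0.045, 0.188], [-0.187, 0.022, 0.982], [-0.049, -0.999, 0.013]] [ 13.3  10.4 -26.3  55.6   1.8  24. ]
tester frame -0.17549332403237877 0.0006740278397020472
```

View pics/w3.png

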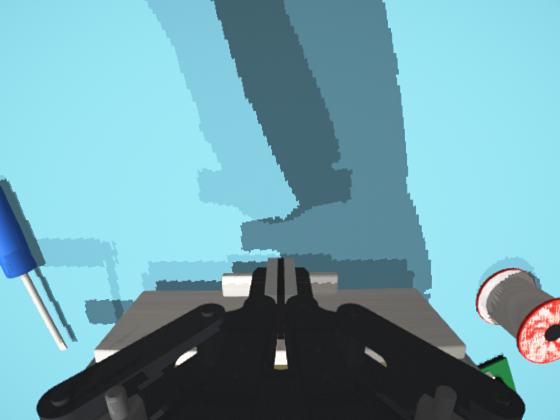

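The wrist view, now looking at the front side, shows the drawer front at (100–465, 290–360) with the lip at (280,283); the screwdriver and reel are untouched. I'll raise the tool and move to the lever, then check the drawer in the scene view.

Request:
arm_command(steps="-0.01 0 -0.045 0 -3.5 0 -1;0 0 0 0 -4 0 -1;0 0 0 0 -4 0 -1;0 0 0 0 -4 0 -1;0 0 0 0 -0.5 -3.5 -1;0 0 0 0 0 -4 -1;0 0 0 0 0 -4 -1;0 0 0 0 0 -4 -1;0 0 0 0 0 -4 -1;0 0 0 0 0 0 -1;0 0 0 0 0 0 -1")

```text
time: 11.37
tool_pos: [0.4263, -0.0187, 0.239]
orientation: [[0.983, 0.019, 0.184], [-0.184, -0.004, 0.983], [0.019, -1.0, -0.001]]
contact_force: [0.2, 0.3, -0.7]
opening: -0.006
```

```bash
python3 st.py; sed -i 's/w3/s4/' prof.py; for y in 0.09 0.05 0 -.05;do echo y $y; python3 prof.py scene $y|awk '{print $1,$(NF-2),$(NF-1),$NF}' | tr '\n' ';'; done
python3 - <<'E'
import cv2;a=cv2.imread("pics/s4.png")[160:340,190:430];cv2.imwrite("pics/s4z.png",cv2.resize(a,None,fx=3,fy=3,interpolation=cv2.INTER_CUBIC))
E
```

```text
11.3667 [ 0.42629509 -0.01865658  0.2390156 ] [ 0.20233946  0.31918009 -0.68932226] [[0.983, 0.019, 0.184], [-0.184, -0.004, 0.983], [0.019, -1.0, -0.001]] [-11.2  -6.6 -21.7  73.8  -0.   -0.6]
tester frame -0.1656582560523924 -0.20314711249997341
y 0.09
-0.14 65 97 109];-0.138 [75 75 76];-0.136 [77 76 76];-0.134 [75 77 75];-0.132 [74 76 75];-0.13 [75 76 76];-0.128 [72 73 73];-0.126 [86 85 84];-0.124 [145 139 135];-0.122 [206 196 191];-0.12 [214 203 197];-0.118 [207 198 192];-0.116 [185 178 171];-0.114 [117 112 103];-0.112 [75 73 61];-0.11 [90 91 86];-0.108 [125 128 126];-0.106 [125 128 126];-0.104 [143 146 143];-0.102 [144 147 144];-0.1 [142 146 143];y 0.05
-0.14 [61 82 91];-0.138 [70 74 75];-0.136 [77 75 75];-0.134 [78 77 76];-0.132 [77 76 76];-0.13 [77 77 76];-0.128 [75 74 73];-0.126 [79 77 77];-0.124 [123 119 115];-0.122 [184 175 169];-0.12 [213 203 195];-0.118 [213 202 196];-0.116 [205 195 190];-0.114 [177 169 163];-0.112 [105 99 89];-0.11 [77 75 64];-0.108 [107 109 106];-0.106 [142 146 143];-0.104 [148 151 147];-0.102 [146 148 145];-0.1 [144 147 144];y 0
-0.14 [154 148 144];-0.138 [117 113 110];-0.136 [84 82 80];-0.134 [76 76 74];-0.132 [79 77 77];-0.13 [79 77 77];-0.128 [77 76 75];-0.126 [88 86 84];-0.124 [149 142 137];-0.122 [210 200 194];-0.12 [217 206 200];-0.118 [208 198 192];-0.116 [182 174 168];-0.114 [120 113 102];-0.112 [79 75 61];-0.11 [92 93 87];-0.108 [129 131 129];-0.106 [147 149 146];-0.104 [150 151 148];-0.102 [149 151 147];-0.1 [150 152 148];y -.05
-0.14 [55 70 76];-0.138 [69 74 75];-0.136 [74 73 72];-0.134 [76 74 73];-0.132 [75 74 72];-0.13 [77 75 74];-0.128 [74 72 71];-0.126 [81 78 77];-0.124 [126 119 117];-0.122 [188 179 173];-0.12 [213 202 195];-0.118 [212 203 195];-0.116 [207 197 190];-0.114 [178 169 162];-0.112 [106 100 88];-0.11 [77 75 63];-0.108 [108 110 108];-0.106 [145 147 145];-0.104 [151 153 150];-0.102 [150 151 149];-0.1 [148 151 147];
```

View pics/s4z.png

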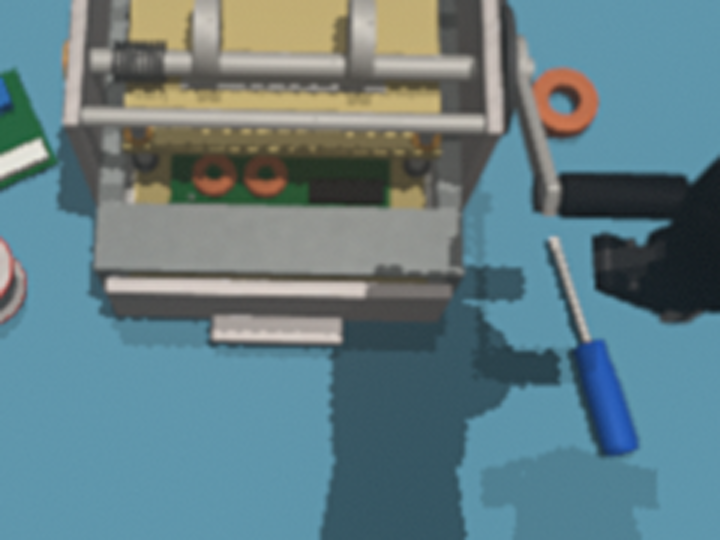

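The scene crop shows the drawer front flush at the base (top edge y≈287), and the gripper before the grip with its tip at (610,260). The drawer front did not move relative to the base under a 12 N push, more than the catch's 7 N, so it is seated. Now the lever.

Request:
arm_command(steps="0 0 0.02 0.5 0.8 0.5 -1;0 0 0 1 0.6 0.3 -1;0 0 0 1 0 0 -1;0 0 0 0.8 0 0 -1;0 0 0 0.5 0 0 -1")

```text
time: 11.98
tool_pos: [0.468, -0.009, 0.2232]
orientation: [[0.986, -0.004, 0.166], [-0.166, 0.0, 0.986], [-0.004, -1.0, -0.0]]
contact_force: [-0.8, 0.2, 0.4]
opening: 0.002
```

```bash
python3 st.py
```

```text
11.9833 [ 0.46796973 -0.00896762  0.22323668] [-0.82581701  0.19655353  0.36638456] [[0.986, -0.004, 0.166], [-0.166, 0.0, 0.986], [-0.004, -1.0, -0.0]] [ -9.   -0.7 -18.2  72.7  -0.    0.6]
tester frame -0.12644712955307116 -0.18602580140504513
```

Request:
arm_command(steps="0 0.02 0 0.5 0 -0.4 -1;0 0 0 0.6 -0.7 -0.3 -1;0 0 0 0.6 -0.7 0 -1")

```text
time: 12.23
tool_pos: [0.4781, -0.0133, 0.2346]
orientation: [[0.983, -0.02, 0.184], [-0.183, 0.013, 0.983], [-0.022, -1.0, 0.009]]
contact_force: [0.4, -0.1, 0.4]
opening: -0.004
```

Request:
arm_command(steps="0 0 0 0.8 -0.7 0 -1;0 0 0 0.8 -0.7 0 -1")

```text
time: 12.4
tool_pos: [0.4952, -0.017, 0.2491]
orientation: [[0.983, -0.02, 0.184], [-0.184, 0.012, 0.983], [-0.022, -1.0, 0.008]]
contact_force: [-0.8, -0.5, -0.6]
opening: -0.001
```

```bash
python3 st.py
```

```text
12.4 [ 0.4952314  -0.01696503  0.24909078] [-0.78773337 -0.47883012 -0.62731418] [[0.983, -0.02, 0.184], [-0.184, 0.012, 0.983], [-0.022, -1.0, 0.008]] [ -9.8   2.3 -12.   77.    0.5   0.9]
tester frame -0.09818454282660631 -0.18892124090363924
```

```bash
python3 - <<'E'
from h import *
o=arm.get_obs();P=[]
for n,(u,v) in(("side",(290,130)),("scene",(330,150)),("wrist",None)) if 0 else (("side",(290,130)),("scene",(320,150))):
    im=arm.get_image(n);cv2.imwrite(f"pics/f_{n}.png",im[:,:,::-1])
    c=cal(n);print(n,(proj(c,o["tool_pos"])-[u,v])*3, "rest grip",(proj(c,[.491,-.010,.248])-[u,v])*3)
    P.append(cv2.resize(im[v:v+100,u:u+130,::-1],(390,300),interpolation=cv2.INTER_CUBIC))
im=arm.get_image("wrist");P.append(cv2.resize(im[:,:,::-1],(390,292)));cv2.imwrite("pics/f_wrist.png",im[:,:,::-1])
c=cal("wrist");print("wrist",proj(c,o["tool_pos"])*390/560,"restgrip",proj(c,[.491,-.010,.248])*390/560)
P[2]=cv2.copyMakeBorder(P[2],0,8,0,0,0)
cv2.imwrite("pics/f.png",np.vstack([np.hstack(P[:2]),np.hstack([P[2],np.zeros_like(P[2])])]))
E
```

```text
side [240.04686175 180.93573199] rest grip [234.04037493 188.88783638]
scene [240.99070058 217.93835479] rest grip [230.15840901 227.87055202]
wrist [195.36552467 172.89219344] restgrip [202.30333584 166.62097502]
```

View pics/f.png

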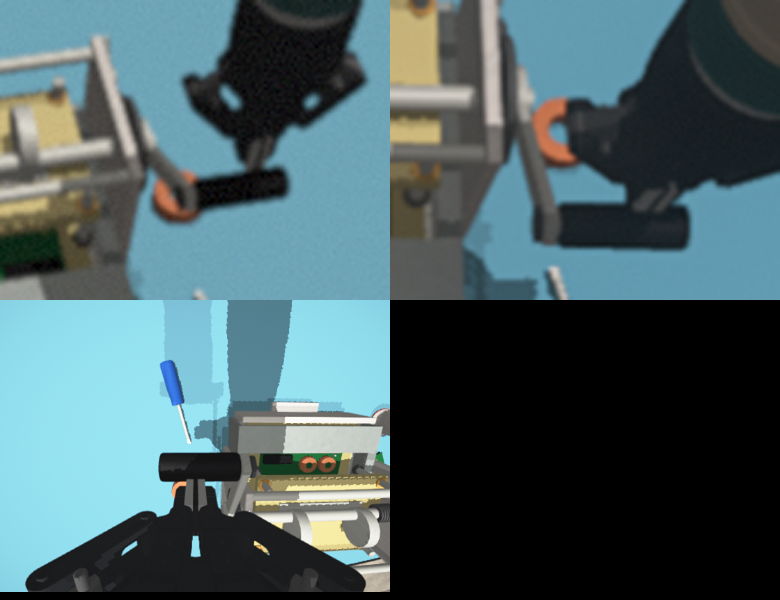

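The side and scene panels show the fingertips on top of or behind the grip (side (255,165), scene (650,195)) with the lever still at rest. So the real tip is higher than the reported TCP. That also explains passing over the drawer front and stopping against the beam. I'll quantify it.

```bash
python3 - <<'E'
from h import *
o=arm.get_obs();T=o["tool_pos"];R=o["orientation"]
w=cal("wrist");s=cal("side");c=cal("scene")
for d in(0,.01,.02,.03,.04):
    X=T-R[:,1]*d
    print(d,"wrist560",proj(w,X),"side",(proj(s,X)-[290,130])*3,"scene",(proj(c,X)-[320,150])*3)
A=cv2.imread("pics/f_wrist.png")
# column brightness along finger gap up the image
for v in range(225,300,3):print(v,A[v,272:296:4].mean(1).round().astype(int))
E
```

```text
0 wrist560 [280.55918435 249.11311764] side [239.89867843 180.25699739] scene [241.00685829 216.99166446]
0.01 wrist560 [280.58415678 256.33850854] side [242.33326501 172.39170517] scene [246.05667549 210.9191674 ]
0.02 wrist560 [280.61194742 264.3805395 ] side [244.81204202 164.38492799] scene [251.24003035 204.6830948 ]
0.03 wrist560 [280.64305289 273.38336711] side [247.33623637 156.23277173] scene [256.56218184 198.27687123]
0.04 wrist560 [280.67809104 283.52640689] side [249.90712125 147.93119654] scene [262.02866198 191.69357152]
225 [26 27 22 20 20 18]
228 [30 29 19 21 19 21]
231 [33 20 21 20 21 20]
234 [36 23 23 24 21 24]
237 [25 24 22 23 26 24]
240 [27 27 26 25 29 28]
243 [26 25 25 26 25 24]
246 [25 23 21 25 23 24]
249 [21 20 21 23 24 24]
252 [20 18 20 19 19 20]
255 [19 18 20 20 20 21]
258 [89 88 23 77 89 90]
261 [98 97 24 83 98 98]
264 [99 96 23 83 98 97]
267 [99 95 27 69 98 98]
270 [99 95 26 69 98 98]
273 [98 95 25 69 97 99]
276 [98 95 24 70 98 98]
279 [98 94 24 57 98 99]
282 [98 94 25 58 98 98]
285 [98 95 26 57 98 98]
288 [97 93 25 50 97 98]
291 [98 94 24 49 98 98]
294 [98 95 26 48 99 99]
297 [102 104  30  55 107  31]
```

The wrist, side and scene views agree that the real tip is about 28 mm behind the reported TCP. So my last drawer push probably pressed on the beam, not the front. I'll go back and push the drawer properly with the TCP lower (about 0.042 reported) before touching the lever.

Request:
arm_command(steps="0 0 -0.02 0 -2 0 -1;0 0 0 -3 0 0 -1;0 0 0 -3 0 0 -1;0 0 0 -3 0 0 -1;0 0 0 0 0 4 -1;0 0 0 0 0 4 -1;0 0 0 0 0 4 -1;0 0 0 0 0 4 -1;0 0 0 0 0 2.5 -1;0 0 0 0 0 0 -1")

```text
time: 13.38
tool_pos: [0.4375, 0.1835, 0.2821]
orientation: [[0.98, 0.018, 0.2], [-0.2, 0.007, 0.98], [0.017, -1.0, 0.011]]
contact_force: [0.0, -0.3, -0.2]
opening: 0.001
```

```bash
python3 st.py
```

```text
13.3833 [0.43753488 0.18350681 0.28210599] [ 0.01498524 -0.31082542 -0.17874674] [[0.98, 0.018, 0.2], [-0.2, 0.007, 0.98], [0.017, -1.0, 0.011]] [ 14.9  -2.4 -12.8  78.5   0.1  26.4]
tester frame -0.1914480260326887 -0.002320685597920129
```

Request:
arm_command(steps="0 -0.015 0.015 0 4 0 -1;0 0 0 0 4 0 -1;0 0 0 0 4 0 -1;0 0 0 0 4 0 -1;0 0 0 0 4 0 -1;0 0 0 0 3 0 -1;0 0 0 0 0.8 0 -1;0 0 0 0 0 0 -1;0 0 0 0 0 0 -1")

```text
time: 14.13
tool_pos: [0.4475, 0.1878, 0.0519]
orientation: [[0.983, 0.03, 0.18], [-0.181, 0.014, 0.983], [0.027, -0.999, 0.019]]
contact_force: [0.2, 0.7, -0.4]
opening: 0.004
```

```bash
python3 st.py
```

```text
14.1333 [0.44747327 0.1878161  0.05192957] [ 0.19343165  0.65364738 -0.3957359 ] [[0.983, 0.03, 0.18], [-0.181, 0.014, 0.983], [0.027, -0.999, 0.019]] [ 14.9   8.3 -31.   48.9   0.3  25.3]
tester frame -0.18246135500309082 0.0037275767725621603
```

Request:
arm_command(steps="-0.018 0 0.027 0.5 1 0 -1;0 0 0 0.8 0.2 0 -1;0 0 0 0.8 0 0 -1;0 0 0 0.8 0 0 -1")

```text
time: 14.47
tool_pos: [0.4826, 0.1835, 0.0488]
orientation: [[0.984, 0.011, 0.18], [-0.18, 0.004, 0.984], [0.011, -1.0, 0.006]]
contact_force: [0.5, 1.0, 0.4]
opening: -0.002
```

Request:
arm_command(steps="0 0 0 0.5 0 0 -1;0 0 0 0.5 0 0 -1")

```text
time: 14.63
tool_pos: [0.4967, 0.1819, 0.052]
orientation: [[0.983, 0.017, 0.18], [-0.18, 0.006, 0.984], [0.016, -1.0, 0.009]]
contact_force: [-0.3, 0.1, -1.9]
opening: -0.002
```

```bash
python3 st.py
```

```text
14.6333 [0.49666375 0.18189105 0.05202894] [-0.29927923  0.06592532 -1.88152188] [[0.983, 0.017, 0.18], [-0.18, 0.006, 0.984], [0.016, -1.0, 0.009]] [ 13.1  12.9 -25.1  50.9   0.1  23.5]
tester frame -0.1330148258663951 0.0068659916065128175
```

Request:
arm_command(steps="0 0 0.015 0 0.9 0 -1;0 0 0 0.2 0.4 0 -1")

```text
time: 14.8
tool_pos: [0.4973, 0.1822, 0.0408]
orientation: [[0.984, -0.003, 0.18], [-0.18, 0.011, 0.984], [-0.005, -1.0, 0.011]]
contact_force: [-10.0, 1.5, 7.6]
opening: -0.006
```

Request:
arm_command(steps="0 0 0 0.4 0.1 0 -1;0 0 0 0.4 0.1 0 -1")

```text
time: 14.97
tool_pos: [0.4963, 0.1818, 0.0374]
orientation: [[0.984, -0.021, 0.179], [-0.179, 0.015, 0.984], [-0.023, -1.0, 0.011]]
contact_force: [-9.1, 1.7, 8.1]
opening: -0.0
```

```bash
python3 st.py
```

```text
14.9667 [0.49626151 0.18177285 0.03737054] [-9.09417112  1.69963234  8.14147816] [[0.984, -0.021, 0.179], [-0.179, 0.015, 0.984], [-0.023, -1.0, 0.011]] [ 12.4  15.1 -24.3  51.5   1.1  22.7]
tester frame -0.13338878687264882 0.0066764728924935445
```

Request:
arm_command(steps="0 0 -0.02 0.9 -0.2 0 -1;0 0 0 1.2 -0.1 0 -1")

```text
time: 15.13
tool_pos: [0.4954, 0.1817, 0.0366]
orientation: [[0.984, -0.042, 0.175], [-0.175, 0.023, 0.984], [-0.045, -0.999, 0.015]]
contact_force: [-31.3, 8.3, 26.0]
opening: -0.001
```

Request:
arm_command(steps="0 0 -0.01 1.5 -0.1 0 -1;0 0 0 1.5 0 0 -1")

```text
time: 15.3
tool_pos: [0.4923, 0.1818, 0.0343]
orientation: [[0.981, -0.094, 0.171], [-0.168, 0.035, 0.985], [-0.098, -0.995, 0.019]]
contact_force: [-32.7, 7.2, 30.2]
opening: 0.003
```

```bash
python3 st.py; sed -i 's/s4/s5/' prof.py; python3 prof.py scene .09|awk '{print $1,$(NF-2),$(NF-1),$NF}' | tr '\n' ';'
```

```text
15.3 [0.49231784 0.18182051 0.03433364] [-32.68015107   7.24260137  30.15110818] [[0.981, -0.094, 0.171], [-0.168, 0.035, 0.985], [-0.098, -0.995, 0.019]] [ 11.4  17.6 -21.7  55.7   3.   21. ]
tester frame -0.13727510373552837 0.0060046543641374146
-0.14 [42 64 73];-0.138 [47 65 71];-0.136 [62 67 69];-0.134 [66 66 66];-0.132 [66 66 66];-0.13 [67 68 67];-0.128 [66 66 67];-0.126 [65 65 65];-0.124 [67 67 67];-0.122 [77 75 75];-0.12 [99 95 93];-0.118 [115 111 108];-0.116 [116 112 110];-0.114 [111 107 104];-0.112 [93 91 87];-0.11 [71 71 66];-0.108 [73 75 74];-0.106 [73 75 74];-0.104 [80 82 81];-0.102 [82 85 84];-0.1 [80 83 82];
```

The front's top edge moved from -0.1237 to -0.1205 (home is -0.120) under a real 33 N push on the face. I'll back off and check that it stays.

Request:
arm_command(steps="0 0 0 -0.8 0 0 -1;0 0 -0.05 -1.5 0 0 -1;-0.02 0 -0.04 -2 0 0 -1;0 0 0 -1 -1 0 -1;0 0 0 0 0 0 -1")

```text
time: 15.77
tool_pos: [0.4335, 0.1907, 0.046]
orientation: [[0.985, -0.018, 0.17], [-0.17, -0.001, 0.985], [-0.017, -1.0, -0.004]]
contact_force: [1.3, -0.6, 0.9]
opening: 0.001
```

```bash
python3 st.py; for y in .1 .09 .08; do python3 prof.py scene $y|awk '{print $1,$(NF-1)}' | tr '\n' ';';echo; done
```

```text
15.7667 [0.43351018 0.19067555 0.04601883] [ 1.2642035  -0.5728861   0.88524106] [[0.985, -0.018, 0.17], [-0.17, -0.001, 0.985], [-0.017, -1.0, -0.004]] [ 15.8   9.5 -30.3  51.1   0.2  25.5]
tester frame -0.19671172816532861 0.0039945696490466375
-0.14 111;-0.138 76;-0.136 65;-0.134 68;-0.132 70;-0.13 70;-0.128 68;-0.126 68;-0.124 68;-0.122 90;-0.12 143;-0.118 184;-0.116 189;-0.114 176;-0.112 139;-0.11 93;-0.108 115;-0.106 135;-0.104 137;-0.102 136;-0.1 136;
-0.14 113;-0.138 65;-0.136 65;-0.134 68;-0.132 69;-0.13 69;-0.128 69;-0.126 67;-0.124 71;-0.122 105;-0.12 159;-0.118 187;-0.116 191;-0.114 183;-0.112 152;-0.11 101;-0.108 111;-0.106 111;-0.104 121;-0.102 110;-0.1 88;
-0.14 103;-0.138 100;-0.136 71;-0.134 66;-0.132 70;-0.13 68;-0.128 69;-0.126 68;-0.124 69;-0.122 58;-0.12 58;-0.118 65;-0.116 55;-0.114 46;-0.112 51;-0.11 61;-0.108 73;-0.106 80;-0.104 84;-0.102 79;-0.1 69;
```

The drawer stays home (edge -0.121, and the floor gap is gone). Back to the lever, this time with the TCP about 43 mm below the grip's middle.

Request:
arm_command(steps="0 0 0 0 -4 0 -1;0 0.01 0 0 -4 0 -1;0 0 0 0 -4 0 -1;0 0 0 0 -4 0 -1;0 0 0 0 0 -4 -1;0 0 0 0 0 -4 -1;0 0 0 0 0 -4 -1;0 0 0 0 0 -4 -1;0 0 0 0 0 -3 -1;0 0 0 0 0 0 -1;0 0 0 0 0 0 -1")

```text
time: 16.83
tool_pos: [0.423, -0.0087, 0.2162]
orientation: [[0.982, -0.0, 0.187], [-0.187, -0.005, 0.982], [0.001, -1.0, -0.005]]
contact_force: [-0.4, 0.1, -0.9]
opening: -0.003
```

```bash
python3 st.py
```

```text
16.8333 [ 0.42301311 -0.00871013  0.21623537] [-0.36034503  0.10644569 -0.88117796] [[0.982, -0.0, 0.187], [-0.187, -0.005, 0.982], [0.001, -1.0, -0.005]] [ -9.7  -5.5 -23.5  71.9  -0.3   1. ]
tester frame -0.17069787165445066 -0.19396531232459555
```

Request:
arm_command(steps="0 0 0 0.5 1.1 0 -1;0 0 0 1 0.2 0 -1;0 0 0 1 0 0 -1;0 0 0 0.8 0 0 -1;0 0 0 0.5 0 0 -1")

```text
time: 17.25
tool_pos: [0.4669, -0.0161, 0.2034]
orientation: [[0.982, 0.002, 0.187], [-0.187, -0.005, 0.982], [0.003, -1.0, -0.004]]
contact_force: [0.1, 0.2, -0.1]
opening: 0.0
```

Request:
arm_command(steps="0 0 0 0.5 0 0 -1;0 0 0 0.5 0 0 -1")

```text
time: 17.42
tool_pos: [0.4659, -0.016, 0.203]
orientation: [[0.983, -0.025, 0.184], [-0.184, -0.003, 0.983], [-0.024, -1.0, -0.008]]
contact_force: [-16.9, 1.6, 13.6]
opening: -0.003
```

```bash
python3 st.py
```

```text
17.4167 [ 0.46592561 -0.0159776   0.20296962] [-16.94015589   1.55302424  13.55234382] [[0.983, -0.025, 0.184], [-0.184, -0.003, 0.983], [-0.024, -1.0, -0.008]] [ -9.6   0.7 -19.2  71.4  -0.4   1. ]
tester frame -0.12717955384711016 -0.19329090401945012
```

The finger is on the grip but jams by friction when pushed purely forward. I'll follow the lever's arc upward instead.

Request:
arm_command(steps="0 0 -0.02 0.5 -0.7 0 -1;0 0 0 0.6 -0.8 0 -1")

```text
time: 17.58
tool_pos: [0.4702, -0.016, 0.2147]
orientation: [[0.983, -0.024, 0.182], [-0.182, -0.005, 0.983], [-0.022, -1.0, -0.01]]
contact_force: [-3.8, -0.2, -3.1]
opening: 0.001
```

```bash
python3 st.py
```

```text
17.5833 [ 0.47017567 -0.01598247  0.21468289] [-3.76293378 -0.23458297 -3.0518664 ] [[0.983, -0.024, 0.182], [-0.182, -0.005, 0.983], [-0.022, -1.0, -0.01]] [ -9.5   0.7 -17.8  72.8  -0.5   1. ]
tester frame -0.1229997761751398 -0.19252118595005951
```

Request:
arm_command(steps="0 0 0 0.9 -0.7 0 -1;0 0 0 0.9 -0.6 0 -1")

```text
time: 17.75
tool_pos: [0.4776, -0.0175, 0.2255]
orientation: [[0.983, -0.049, 0.18], [-0.18, -0.005, 0.984], [-0.047, -0.999, -0.014]]
contact_force: [-14.2, -0.2, 5.5]
opening: 0.0
```

```bash
cat >> st.py <<'E'
X=p@ex+.0263;a=np.arcsin(np.clip((X-.005)/.13,-1,1));print("q",a+.95,"grip z",.172+.13*np.cos(a),"tip below centre",.172+.13*np.cos(a)-o["tool_pos"][2]-.028)
E
python3 st.py
```

```text
17.75 [ 0.47763748 -0.01749652  0.22553752] [-14.19080458  -0.20826968   5.53113768] [[0.983, -0.049, 0.18], [-0.18, -0.005, 0.984], [-0.047, -0.999, -0.014]] [ -9.4   2.3 -14.9  75.5  -0.7   1. ]
tester frame -0.1153870028281258 -0.19265007609432264
q 0.14078430353523885 grip z 0.2617086166364204 tip below centre 0.00817109643892391
```

The tip is too close to the grip's middle line, so it could slip over. I'll back off and tilt the tool about 20° (tip forward) so the finger's face follows the arc without jamming, then re-approach.

Request:
arm_command(steps="0 0 0 -2 0.5 0 -1;0 0 0 -2.5 0.8 0 -1;0 0 0 -0.5 2 0 -1;0 0 -0.1 0 0.5 0 -1;0 0 -0.1 0 0 0 -1;0.01 0 -0.1 0 0 0 -1;0 0 -0.1 0 0 0 -1;0 0 0 0 0 0 -1;0 0 0 0 0 0 -1")

```text
time: 18.5
tool_pos: [0.4322, -0.0052, 0.1875]
orientation: [[0.922, 0.349, 0.169], [-0.157, -0.062, 0.986], [0.354, -0.935, -0.003]]
contact_force: [0.5, -0.6, 0.8]
opening: -0.001
```

```bash
cat > st2.py <<'E'
from h import *
o=arm.get_obs();R=o["orientation"]
t=np.radians(-10.5);c,s=np.cos(t),np.sin(t);M=np.array([[c,s,0],[-s,c,0],[0,0,1]])
P=M@(o["tool_pos"]-[.6262,.1509,0]);Rt=M@R
print(o["time"],"TCP tester",P.round(4),"x",Rt[:,0].round(3),"y",Rt[:,1].round(3),"F",(M@o["contact_force"]).round(1))
n=Rt[:,0]
for q in np.arange(0,1.05,.1):
    G=np.array([.005+.13*np.sin(q-.95),0,.172+.13*np.cos(q-.95)]);d=G-P;d[1]=0
    print(round(q,1),"along n",round(d@n*1000,1),"behind tip",round(-d@Rt[:,1]*1000-28,1),end="; ")
E
python3 st2.py
```

```text
18.5 TCP tester [-0.1623 -0.1889  0.1875] x [0.935 0.014 0.354] y [ 0.354  0.002 -0.935] F [ 0.6 -0.5  0.8]
0.0 along n 78.9 behind tip 6.4; 0.1 along n 90.0 behind tip 13.1; 0.2 along n 101.8 behind tip 18.6; 0.3 along n 114.1 behind tip 22.9; 0.4 along n 126.7 behind tip 26.0; 0.5 along n 139.6 behind tip 27.8; 0.6 along n 152.6 behind tip 28.3; 0.7 along n 165.5 behind tip 27.4; 0.8 along n 178.3 behind tip 25.3; 0.9 along n 190.9 behind tip 22.0; 1.0 along n 203.0 behind tip 17.4;
```

Request:
arm_command(steps="0 0.01 0 1 0.4 -0.4 -1;0 0 0 1.2 0.3 -0.2 -1;0 0 0 1.2 0 0 -1;0 0 0 0.8 0 0 -1")

```text
time: 18.83
tool_pos: [0.4815, -0.0203, 0.2003]
orientation: [[0.92, 0.35, 0.177], [-0.166, -0.062, 0.984], [0.355, -0.935, 0.001]]
contact_force: [0.4, -0.4, 0.5]
opening: -0.0
```

```bash
python3 st2.py
```

```text
18.8333 TCP tester [-0.111  -0.1946  0.2003] x [0.935 0.004 0.355] y [ 0.355  0.003 -0.935] F [ 0.4 -0.4  0.5]
0.0 along n 26.5 behind tip 12.6; 0.1 along n 37.6 behind tip 19.2; 0.2 along n 49.4 behind tip 24.7; 0.3 along n 61.7 behind tip 29.0; 0.4 along n 74.3 behind tip 32.1; 0.5 along n 87.2 behind tip 33.8; 0.6 along n 100.2 behind tip 34.3; 0.7 along n 113.1 behind tip 33.5; 0.8 along n 125.9 behind tip 31.4; 0.9 along n 138.5 behind tip 28.0; 1.0 along n 150.6 behind tip 23.4;
```

Request:
arm_command(steps="0 0 0 1 0 0 -1;0 0 0 1.2 -0.2 0 -1;0 0 0 1.2 -0.2 0 -1")

```text
time: 19.08
tool_pos: [0.5047, -0.0251, 0.2096]
orientation: [[0.932, 0.316, 0.178], [-0.169, -0.056, 0.984], [0.321, -0.947, 0.001]]
contact_force: [-17.2, 4.4, 7.4]
opening: 0.002
```

```bash
python3 st2.py
```

```text
19.0833 TCP tester [-0.0874 -0.1952  0.2096] x [0.947 0.004 0.321] y [ 0.321  0.002 -0.947] F [-17.7   1.2   7.4]
0.0 along n -0.4 behind tip 12.3; 0.1 along n 10.5 behind tip 19.3; 0.2 along n 22.1 behind tip 25.2; 0.3 along n 34.2 behind tip 30.0; 0.4 along n 46.7 behind tip 33.5; 0.5 along n 59.5 behind tip 35.7; 0.6 along n 72.4 behind tip 36.6; 0.7 along n 85.4 behind tip 36.3; 0.8 along n 98.3 behind tip 34.6; 0.9 along n 111.0 behind tip 31.7; 1.0 along n 123.3 behind tip 27.5;
```

Request:
arm_command(steps="0 0 -0.02 1.2 -0.6 0 -1;0 0 -0.02 1.2 -0.6 0 -1;0 0 -0.01 1.2 -0.6 0 -1")

```text
time: 19.33
tool_pos: [0.5248, -0.0289, 0.2268]
orientation: [[0.928, 0.327, 0.178], [-0.169, -0.057, 0.984], [0.332, -0.943, 0.002]]
contact_force: [-5.3, 2.3, -8.7]
opening: 0.004
```

```bash
python3 st2.py
```

```text
19.3333 TCP tester [-0.0669 -0.1952  0.2268] x [0.943 0.003 0.332] y [ 0.332  0.003 -0.943] F [-5.6  1.3 -8.7]
0.0 along n -25.0 behind tip 2.8; 0.1 along n -14.0 behind tip 9.8; 0.2 along n -2.4 behind tip 15.6; 0.3 along n 9.7 behind tip 20.2; 0.4 along n 22.3 behind tip 23.5; 0.5 along n 35.1 behind tip 25.6; 0.6 along n 48.1 behind tip 26.4; 0.7 along n 61.1 behind tip 25.9; 0.8 along n 73.9 behind tip 24.1; 0.9 along n 86.6 behind tip 21.1; 1.0 along n 98.8 behind tip 16.8;
```

Request:
arm_command(steps="0 0 0 1.3 -0.2 0 -1;0 0 0 1.3 -0.1 0 -1;0 0 -0.01 1.3 -0.1 0 -1")

```text
time: 19.58
tool_pos: [0.5512, -0.034, 0.2349]
orientation: [[0.937, 0.3, 0.179], [-0.171, -0.052, 0.984], [0.305, -0.952, 0.002]]
contact_force: [-13.5, 2.6, 4.2]
opening: 0.002
```

```bash
python3 st2.py
```

```text
19.5833 TCP tester [-0.0401 -0.1955  0.2349] x [0.952 0.003 0.305] y [ 0.305  0.003 -0.952] F [-13.7   0.1   4.2]
0.0 along n -53.9 behind tip 2.6; 0.1 along n -43.1 behind tip 9.9; 0.2 along n -31.6 behind tip 16.0; 0.3 along n -19.6 behind tip 20.9; 0.4 along n -7.2 behind tip 24.6; 0.5 along n 5.6 behind tip 27.1; 0.6 along n 18.5 behind tip 28.3; 0.7 along n 31.5 behind tip 28.2; 0.8 along n 44.5 behind tip 26.7; 0.9 along n 57.2 behind tip 24.0; 1.0 along n 69.5 behind tip 20.1;
```

Request:
arm_command(steps="0 0 0 1.4 -0.4 0 -1;0 0 0 1.4 -0.2 0 -1;0 0 0 1.4 0 0 -1")

```text
time: 19.83
tool_pos: [0.5802, -0.0394, 0.2431]
orientation: [[0.948, 0.263, 0.179], [-0.173, -0.044, 0.984], [0.266, -0.964, 0.003]]
contact_force: [-12.8, 2.8, 5.6]
opening: -0.002
```

```bash
python3 st2.py
```

```text
19.8333 TCP tester [-0.0106 -0.1955  0.2431] x [0.964 0.003 0.266] y [ 0.266  0.004 -0.964] F [-13.1   0.4   5.6]
0.0 along n -85.7 behind tip 0.4; 0.1 along n -75.2 behind tip 8.1; 0.2 along n -64.0 behind tip 14.6; 0.3 along n -52.2 behind tip 20.1; 0.4 along n -39.9 behind tip 24.3; 0.5 along n -27.2 behind tip 27.2; 0.6 along n -14.3 behind tip 28.9; 0.7 along n -1.3 behind tip 29.3; 0.8 along n 11.6 behind tip 28.4; 0.9 along n 24.4 behind tip 26.2; 1.0 along n 36.9 behind tip 22.8;
```

Request:
arm_command(steps="0 0 0 1.2 0 0 -1;0 0 0 1.2 0 0 -1")

```text
time: 20.0
tool_pos: [0.5919, -0.0416, 0.2428]
orientation: [[0.957, 0.227, 0.179], [-0.175, -0.038, 0.984], [0.23, -0.973, 0.004]]
contact_force: [-50.0, 8.3, 18.4]
opening: -0.003
```

```bash
python3 st2.py
```

```text
20.0 TCP tester [ 0.0014 -0.1955  0.2428] x [0.973 0.003 0.23 ] y [ 0.23   0.004 -0.973] F [-50.6  -1.   18.4]
0.0 along n -98.3 behind tip 0.2; 0.1 along n -88.1 behind tip 8.2; 0.2 along n -77.1 behind tip 15.2; 0.3 along n -65.5 behind tip 21.1; 0.4 along n -53.4 behind tip 25.8; 0.5 along n -40.9 behind tip 29.2; 0.6 along n -28.1 behind tip 31.4; 0.7 along n -15.1 behind tip 32.3; 0.8 along n -2.1 behind tip 31.9; 0.9 along n 10.8 behind tip 30.1; 1.0 along n 23.4 behind tip 27.2;
```

The lever is at its stop (geometry gives q ≈ 1.0, force 50 N). I'll ease to a moderate holding push.

Request:
arm_command(steps="0 0 0 0.7 0 0 -1;0 0 0 0.7 0 0 -1;0 0 0 0.7 0 0 -1")

```text
time: 20.25
tool_pos: [0.5879, -0.041, 0.2372]
orientation: [[0.971, 0.16, 0.179], [-0.177, -0.026, 0.984], [0.162, -0.987, 0.003]]
contact_force: [-28.9, 4.9, 15.7]
opening: -0.001
```

```bash
python3 st2.py; for y in .09 .05 0 -.05; do python3 prof.py scene $y|awk '{print $1,$(NF-1)}' | tr '\n' ';';echo; done; python3 st2.py|head -1
```

```text
20.25 TCP tester [-0.0027 -0.1957  0.2372] x [0.987 0.003 0.162] y [ 0.162  0.004 -0.987] F [-29.3  -0.5  15.7]
0.0 along n -95.1 behind tip -1.9; 0.1 along n -85.5 behind tip 6.9; 0.2 along n -75.0 behind tip 14.6; 0.3 along n -63.9 behind tip 21.2; 0.4 along n -52.1 behind tip 26.8; 0.5 along n -39.8 behind tip 31.1; 0.6 along n -27.2 behind tip 34.1; 0.7 along n -14.3 behind tip 35.9; 0.8 along n -1.3 behind tip 36.4; 0.9 along n 11.6 behind tip 35.6; 1.0 along n 24.5 behind tip 33.5; -0.14 122;-0.138 71;-0.136 73;-0.134 75;-0.132 76;-0.13 76;-0.128 76;-0.126 74;-0.124 77;-0.122 114;-0.12 171;-0.118 200;-0.116 203;-0.114 196;-0.112 161;-0.11 109;-0.108 126;-0.106 126;-0.104 146;-0.102 149;-0.1 147;
-0.14 126;-0.138 107;-0.136 80;-0.134 75;-0.132 75;-0.13 77;-0.128 76;-0.126 76;-0.124 74;-0.122 82;-0.12 137;-0.118 198;-0.116 208;-0.114 202;-0.112 180;-0.11 128;-0.108 112;-0.106 145;-0.104 151;-0.102 149;-0.1 148;
-0.14 163;-0.138 161;-0.136 140;-0.134 90;-0.132 70;-0.13 75;-0.128 77;-0.126 75;-0.124 76;-0.122 104;-0.12 161;-0.118 202;-0.116 205;-0.114 192;-0.112 156;-0.11 104;-0.108 128;-0.106 149;-0.104 151;-0.102 153;-0.1 154;
-0.14 68;-0.138 68;-0.136 70;-0.134 72;-0.132 73;-0.13 74;-0.128 73;-0.126 72;-0.124 70;-0.122 80;-0.12 137;-0.118 201;-0.116 208;-0.114 198;-0.112 172;-0.11 109;-0.108 107;-0.106 149;-0.104 156;-0.102 152;-0.1 151;
20.45 TCP tester [-0.0027 -0.1957  0.237 ] x [0.987 0.003 0.162] y [ 0.162  0.004 -0.987] F [-26.2  -0.6  11.7]
```

The drawer is still home. The grip contact is creeping close to the gripper body, so I'll raise the tool slightly and restore the tilt while keeping the push.

Request:
arm_command(steps="0 0 -0.04 0.8 -0.6 0 -1;0 0 -0.03 0.8 -0.6 0 -1;0 0 -0.02 0.8 -0.2 0 -1")

```text
time: 20.7
tool_pos: [0.5894, -0.0413, 0.2377]
orientation: [[0.965, 0.19, 0.179], [-0.176, -0.031, 0.984], [0.193, -0.981, 0.004]]
contact_force: [-20.8, 4.3, 11.0]
opening: 0.002
```

```bash
python3 st2.py
```

```text
20.7 TCP tester [-0.0012 -0.1957  0.2377] x [0.981 0.003 0.193] y [ 0.193  0.005 -0.981] F [-21.2   0.5  11. ]
0.0 along n -95.8 behind tip 0.9; 0.1 along n -85.9 behind tip 9.4; 0.2 along n -75.2 behind tip 16.8; 0.3 along n -63.8 behind tip 23.1; 0.4 along n -51.9 behind tip 28.2; 0.5 along n -39.5 behind tip 32.1; 0.6 along n -26.8 behind tip 34.8; 0.7 along n -13.9 behind tip 36.1; 0.8 along n -0.9 behind tip 36.2; 0.9 along n 12.1 behind tip 35.0; 1.0 along n 24.8 behind tip 32.5;
```

Request:
arm_command(steps="0 0 -0.02 0.6 -1.5 0 -1;0 0 -0.01 0.7 -1 0 -1;0 0 -0.01 0.7 0 0 -1")

```text
time: 20.95
tool_pos: [0.5853, -0.0407, 0.247]
orientation: [[0.969, 0.171, 0.179], [-0.177, -0.026, 0.984], [0.173, -0.985, 0.005]]
contact_force: [-12.2, 2.4, 6.8]
opening: 0.003
```

```bash
python3 st2.py
```

```text
20.95 TCP tester [-0.0053 -0.1958  0.247 ] x [0.985 0.002 0.173] y [ 0.173  0.006 -0.985] F [-12.5   0.1   6.8]
0.0 along n -93.9 behind tip -10.9; 0.1 along n -84.1 behind tip -2.3; 0.2 along n -73.6 behind tip 5.3; 0.3 along n -62.4 behind tip 11.8; 0.4 along n -50.6 behind tip 17.2; 0.5 along n -38.2 behind tip 21.4; 0.6 along n -25.6 behind tip 24.3; 0.7 along n -12.7 behind tip 25.9; 0.8 along n 0.3 behind tip 26.3; 0.9 along n 13.3 behind tip 25.3; 1.0 along n 26.1 behind tip 23.1;
```

Request:
arm_command(steps="0 0 -0.01 0.9 -0.2 0 -1;0 0 -0.01 0.9 -0.2 0 -1")

```text
time: 21.12
tool_pos: [0.5859, -0.0408, 0.2464]
orientation: [[0.973, 0.146, 0.179], [-0.178, -0.021, 0.984], [0.147, -0.989, 0.005]]
contact_force: [-33.3, 6.4, 16.5]
opening: 0.001
```

```bash
python3 st2.py
```

```text
21.1167 TCP tester [-0.0046 -0.1958  0.2464] x [0.989 0.002 0.147] y [ 0.147  0.006 -0.989] F [-33.9   0.2  16.5]
0.0 along n -94.9 behind tip -12.6; 0.1 along n -85.4 behind tip -3.7; 0.2 along n -75.0 behind tip 4.2; 0.3 along n -64.0 behind tip 11.0; 0.4 along n -52.3 behind tip 16.7; 0.5 along n -40.1 behind tip 21.2; 0.6 along n -27.5 behind tip 24.4; 0.7 along n -14.7 behind tip 26.4; 0.8 along n -1.7 behind tip 27.0; 0.9 along n 11.3 behind tip 26.4; 1.0 along n 24.1 behind tip 24.5;
```

```bash
python3 - <<'E'
from h import *
for i in range(8): im=arm.get_image("side")
w=arm.get_image("scene")
a=cv2.imread("pics/side0.png")[:,:,::-1];b=cv2.imread("pics/scene0.png")[:,:,::-1]
def blob(x,f,box):
    m=f(x.astype(int));m2=np.zeros_like(m);u0,v0,u1,v1=box;m2[v0:v1,u0:u1]=m[v0:v1,u0:u1];ys,xs=np.nonzero(m2);return len(xs),(xs.mean().round(1),ys.mean().round(1)) if len(xs) else 0
blue=lambda x:(x[...,2]>x[...,0]+70)&(x[...,1]<110)
red=lambda x:(x[...,0]>x[...,1]+50)
grn=lambda x:(x[...,1]>x[...,0]+35)&(x[...,1]>x[...,2]+25)
for n,p,q,B in(("scene",b,w,dict(sd=(375,260,410,320),reel=(160,230,205,275),choke=(364,178,395,212),board=(165,180,212,230))),("side",a,im,dict(sd=(360,240,395,285),reel=(190,240,222,280),board=(183,208,225,245)))):
    for k,bx in B.items():
        f=blue if k=="sd" else grn if k=="board" else red
        print(n,k,blob(p,f,bx),blob(q,f,bx))
E
python3 st2.py|head -1
```

```text
scene sd (412, (np.float64(392.3), np.float64(292.8))) (420, (np.float64(392.2), np.float64(292.5)))
scene reel (58, (np.float64(183.2), np.float64(252.7))) (80, (np.float64(182.6), np.float64(252.4)))
scene choke (239, (np.float64(378.2), np.float64(193.1))) (267, (np.float64(377.6), np.float64(193.2)))
scene board (474, (np.float64(188.4), np.float64(204.8))) (496, (np.float64(188.3), np.float64(204.7)))
side sd (233, (np.float64(378.9), np.float64(262.6))) (235, (np.float64(378.9), np.float64(262.2)))
side reel (348, (np.float64(205.8), np.float64(258.6))) (350, (np.float64(205.8), np.float64(258.6)))
side board (265, (np.float64(203.0), np.float64(229.2))) (276, (np.float64(203.1), np.float64(229.4)))
21.5667 TCP tester [-0.0049 -0.1958  0.2464] x [0.989 0.003 0.148] y [ 0.148  0.006 -0.989] F [-29.1  -0.2  11.1]
```

```bash
python3 -c "
from rig import arm
print(arm.close_job())"
```

```text
the job is handed in; nothing more can be done
None
```

I pushed the drawer home, then pushed the lever to its stop. I handed the job in at about 21.6 s with the gripper still pressing the lever back; no verdict was reported.

**Last checks**
- **Drawer:** Its front edge was at x ≈ -0.121 m with the lever back at its stop (home is -0.120 m). It had stopped moving under a push of about 33 N, well above the catch's 7 N, and it stayed there after release.
- **Lever:** From the tool position I work out an angle of about 1.0 rad, which is the stop. It did not move further under 34 N, and the push was still about 29 N at the last reading, slowly falling. The spring needs 13 N. I did not check the probe head itself in a picture.
- **Other things:** The screwdriver, reel and spare board (both views) and the choke (scene view only) were within about 0.6 pixel of where they started.

**What went wrong on the way**
- **Fingertip position:** The real fingertips sit about 28 mm short of the reported tool position. Because of this, my first pushes passed over the drawer front and pressed on the tester's front beam instead (up to about 30 N).
- **Possible board contact:** On the first push the fingers ended up over the open drawer and gave about 24 N of upward force. I took that as contact with the beam, but I can't fully rule out that they touched the board or drawer.
- **Wrong early conclusion:** I judged the drawer seated too soon, when it was still about 3 mm open. I found this before the lever had moved and pushed it home properly.
- **First lever tries:** One passed over the grip, and another was dropped at about 0.14 rad, below the ratchet click, so the lever was free to spring back.
- **Force peak:** The fingers briefly pressed the lever against its stop with about 50 N, as far as I can tell with the fingers only and not the gripper's body. While holding, the grip also came within a few millimetres of the body at up to about 33 N, so I moved it clear.

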